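Load mixing balls into a paint bottle on the filling stand

ROBOT

A 7-joint arm with a two-finger parallel gripper is mounted at the origin on the work surface. World frame = base frame: x ahead of the robot, y to its left, z up, the work surface at z = 0. Lengths are in m, angles in rad, forces in N, time in s.
With the tool pointing down it reaches from about 0.375 to 0.925 m from the base axis. Payload 3.1 kg.
Tool frame: the origin (TCP) lies between the finger pads; the fingertips stand 19 mm ahead of it and the grasp point (between the pads) is the TCP; z points along the fingers, y is the line along which they close (so a half turn about z gives the same grasp; the last joint's range is limited). The gripper opens to 85 mm and grips with 20 to 120 N. Pads are 22 mm wide; open, the fingers measure 114 mm over their backs; the gripper's body (76 mm by 85 mm) begins 54 mm behind the grasp point. The pads swing forward as they close: fully open they stand 13 mm farther back than shut.
Start: joints at [1.02, 0.383, 0.044, 1.598, -0.018, 1.161, -0.05], TCP at [0.284, -0.584, 0.25] pointing down, gripper open.
Joint ranges: [-2.61, 2.61], [-0.41, 2.15], [-1.48, 1.57], [0, 2.5], [-1.57, 4.71], [0.05, 1.97], [-2.85, 2.85]. Speed limits (rad/s): [2.79, 2.79, 3.14, 3.14, 3.14, 3.14, 3.14].

INTERFACE

Orientations are given as a unit quaternion [x, y, z, w].
In Python, from bench import move_ptp, movel, move_j, move_gripper, pause, inverse_kinematics, read_camera, camera_params, MotionError, sign_off, look_for, tip_of, read_time_s, read_qpos, read_joint_vel, read_effort, read_eef_pos, read_tcp_rot, read_ft_force, read_ft_torque, read_finger_gap, read_grasp_force gives the robot as it stands. Calls block until the motion is done:
- move_ptp(position, orientation): joint-space move of the TCP to a pose.
- movel(position, orientation=None, speed=0.15): straight line of the TCP; orientation=None keeps the orientation; speed is the mean speed in m/s.
- move_j(angles): joint-space move.
- move_gripper(opening, effort=None): finger opening in m; effort is the grip in N (None keeps the last); returns when the fingers have stopped.
- pause(seconds).
- inverse_kinematics(position, orientation): joint angles nearest the present ones, or None.
- read_camera(name): name is "side" or "top"; returns the picture (400x640x3 uint8, red, green, blue); there is no depth.
- camera_params(name): a dict with "K" (3x3 intrinsics, pixels), "dist_coeffs" ([k1, k2, p1, p2, k3] as OpenCV has them; the pictures are not rectified), "camera_from_world" (4x4, takes a point from world to camera coordinates). Camera axes: x right, y down, z forward; pixel columns grow to the right and rows downward; lengths in m; the calibration is good to about 2 mm. A picture is of the moment at which its call begins. camera_params takes no time and is no camera call.
A pose or a line that the arm cannot do raises MotionError and nothing moves.
- sign_off(): hands the job in; it is judged then, once.
Trained networks look in the newest picture that a camera, given by its name, has taken for a name from the list of things; names that differ only in an ending like _2 or _b are one class to them, and where a whole thing is asked for, a point or a joint stands for the part that bears it (a point fixed in the world has none). Each returns a list of dicts, best first, with "confidence" (0 to 1); they miss things now and then, are a little off and sometimes report something else, mostly with a low value. They report only what shows in the picture. A call takes as long as a camera call. They do not tell look-alikes from the thing itself.
- look_for(camera, name): "at" ([column, row] in pixels, amid what is visible of it).
- tip_of(camera, name): "at" ([column, row] in pixels: a listed point, or the origin of a listed thing).
Readings, each from a call of its own:
- read_time_s(): time.
- read_qpos(): joint angles.
- read_joint_vel(): joint speeds.
- read_effort(): joint torques, N m.
- read_eef_pos(): TCP position.
- read_tcp_rot(): TCP orientation.
- read_ft_force(): force on the tool from outside, world axes, zero at the start.
- read_ft_torque(): the same for the moment, N m.
- read_finger_gap(): finger opening in m.
- read_grasp_force(): force on a finger pad.
Only numpy, scipy, OpenCV 4.12 (cv2) and the standard library are available. Lean on these libraries where they do the work, as an engineer would, in place of code of your own. Each camera call takes 0.05 s, during which the arm holds its last target. There are 200 camera calls.

TASK

Turn the filling stand's turntable by its upright post until the open bottle clicks into place under the funnel. Then tip all six steel mixing balls out of the scoop through the funnel into that bottle, and set the empty scoop back down flat on the bench, leaving the other things on the bench where they stand.

Things in the scene. Friction and masses are not known exactly. Their poses are not given: they have to be found in the camera images.
- stand: Fixed filling stand. Origin on the bench on the turntable's axis, z up; +x points from that axis to the funnel, whose axis is at x = 80 mm. A 22 mm steel column at x = 185 mm, 205 mm tall, holds the funnel by an arm that runs along x. The stand's foot plate under and beside the column (x 150 to 220, y -60 to 60 mm) is 12 mm thick.
- funnel_rim (a point): Centre of the mouth of the wide aluminium funnel, at rim height, 186 mm above the bench; axes as the stand's. Mouth 120 mm outside diameter, 114 mm inside, wall 3 mm; the cone narrows over 50 mm to a straight spout of 32 mm bore, 38 mm outside.
- spout_end (a point): Centre of the lower end of the funnel's spout, 122 mm above the bench, 8 mm above the open bottle's mouth when that is below it.
- turntable_axis (a point): Point on the vertical axis of the turntable, at the top face of its disc (250 mm diameter, 12 mm thick, top 28 mm above the bench). Fixed on the disc, 80 mm from this axis, stand three bottles 50 mm in diameter: one clear and open, two grey and closed with pointed nozzles (tops 136 mm above the bench), 165 and 260 degrees counter-clockwise of the open one.
- turntable (a joint): Angle of the turntable in rad, positive counter-clockwise from above. At 0 the open bottle stands under the funnel and a spring plunger at the rim sits between two small rim bumps: a detent that centres the disc from about 0.04 rad off (some 4 N at the post to pass in or out). Turns from -0.5 to 1.8; elsewhere it stays where it is left.
- post_top (a point): Centre of the top of the turntable's handle: an upright round steel post 14 mm in diameter, 116 mm tall above the disc, its top 144 mm above the bench, 110 mm from the turntable's axis. Seen from above it stands 115 degrees counter-clockwise of the open bottle.
- bottle_mouth (a point): Centre of the mouth of the clear, open-topped, straight bottle on the turntable (outside diameter 50 mm, inside 44 mm), 114 mm above the bench. Moves with the turntable.
- bottle_floor (a point): Centre of that bottle's inner floor, 81 mm below its mouth.
- scoop: Loose aluminium scoop, about 140 g, wooden handle. Origin at the underside of its flat floor, z up, +x to its pouring lip. Pan x -49 to +64 mm, outside 78 mm wide, from x = 4 narrowing to 52 mm inside at the lip; floor 3 mm thick, from x = 24 a ramp rises 20 degrees to the lip (balls roll out when tipped forward more than that); side walls 36 to 39 mm high, back wall 30.
- scoop_grip (a point): Point inside the scoop's handle: x = -86, y = 0, z = 70 mm in the scoop's frame (axes as the scoop's). The flat handle is 14 mm thick along y, 24 mm wide, 100 mm long; it rises from the back wall at x = -48, z = 16 mm and leans back to -x, 35 degrees from vertical, ending at x = -105, z = 98. The point is 66 mm along it from its foot.
- scoop_lip (a point): Middle of the scoop's pouring lip, on top of the ramp's end: x = 63.5, y = 0, z = 17.5 mm in the scoop's frame.
- ball0_center (a point): Centre of steel mixing ball 1 of 6, 15 mm in diameter, 14 g; all lie loose in the scoop at first.
- ball1_center (a point): Centre of steel mixing ball 2 of 6, 15 mm in diameter, 14 g; all lie loose in the scoop at first.
- ball2_center (a point): Centre of steel mixing ball 3 of 6, 15 mm in diameter, 14 g; all lie loose in the scoop at first.
- ball3_center (a point): Centre of steel mixing ball 4 of 6, 15 mm in diameter, 14 g; all lie loose in the scoop at first.
- ball4_center (a point): Centre of steel mixing ball 5 of 6, 15 mm in diameter, 14 g; all lie loose in the scoop at first.
- ball5_center (a point): Centre of steel mixing ball 6 of 6, 15 mm in diameter, 14 g; all lie loose in the scoop at first.
- paint_jar: Squat white tin, 72 mm diameter, 85 mm tall; loose bystander. Origin at the centre of its underside.
- small_jar: Small amber glass jar with white lid, 48 mm diameter, 55 mm tall; loose bystander. Origin at the centre of its underside.
- spray_bottle: White trigger spray bottle, body 72 mm diameter, 183 mm tall, its head reaching 61 mm to its -x; loose bystander. Origin at the centre of its underside.
- brush_pot: Black pot of paint brushes, 84 mm diameter, about 240 mm tall with the brushes; loose bystander. Origin at the centre of its underside.
- squeeze_bottle: Closed grey bottle, 52 mm diameter, 120 mm tall; loose bystander. Origin at the centre of its underside.
- flat_brush: Wide flat paint brush lying down, about 195 mm long along its x (from -90 to +105 mm), 48 mm wide, 14 mm thick; loose bystander. Origin at the centre of its underside.
- remote: Black remote control lying flat, 110 x 42 x 16 mm, long along its x; loose bystander. Origin at the centre of its underside.
Not all that is in view belongs to the job. What is shaped like the scoop but turquoise is not meant.

How it is judged:
By the outcome, as a careful person would: the job done as asked, in the order asked, and still so for the second after the job is handed in, with the robot touching nothing.
It also fails if it takes over 72 s, if anything falls off the work surface, if the arm or the gripper's body presses on something with over 40 N, if the wrist force passes 120 N, or if a joint passes its speed limit or range.

## Working session

There is one attempt and no reset: what is moved stays moved. The work goes in short steps, each a Python script; the robot and the scene stay as the last script left them, time stands still between calls to the robot, and variables do not carry over. Pictures are saved under pics/ and viewed, at most 10 in all, crops included, and the job is handed in when it is done.

```bash
ls; mkdir -p pics; cat > h.py <<'E'
import numpy as np, cv2, json
from bench import *
def P(n):
    c=camera_params(n); return np.array(c["K"]),np.array(c["dist_coeffs"]),np.array(c["camera_from_world"])
def ray(n,px):
    K,d,T=P(n); u=cv2.undistortPoints(np.array([[px]],float),K,d)[0,0]
    R=T[:3,:3]; return -R.T@T[:3,3], R.T@np.array([u[0],u[1],1.])
def atz(n,px,z):
    o,v=ray(n,px); return o+v*(z-o[2])/v[2]
def tri(p1,p2):
    o1,v1=ray("top",p1); o2,v2=ray("side",p2)
    v1/=np.linalg.norm(v1);v2/=np.linalg.norm(v2)
    s=np.linalg.lstsq(np.c_[v1,-v2],o2-o1,rcond=None)[0]
    a=o1+s[0]*v1;b=o2+s[1]*v2
    return (a+b)/2,np.linalg.norm(a-b)
def proj(n,p):
    K,d,T=P(n); return cv2.projectPoints(np.atleast_2d(p).astype(float),cv2.Rodrigues(T[:3,:3])[0],T[:3,3],K,d)[0][:,0]
def save(n,f):
    im=read_camera(n); cv2.imwrite(f"pics/{f}.png",im[:,:,::-1]); return im
E
python3 - <<'E'
from h import *
for n in("top","side"):
    save(n,n+"0")
    o,v=ray(n,(320,200)); print(n,o.round(2),v.round(2))
    for t in "funnel_rim spout_end turntable_axis post_top bottle_mouth scoop_grip scoop_lip scoop stand ball0_center".split():
        print(n,t,[(np.round(r["at"]).tolist(),round(r["confidence"],2)) for r in tip_of(n,t)[:3]])
    for t in "scoop paint_jar small_jar spray_bottle brush_pot squeeze_bottle flat_brush remote".split():
        print(n,t,"look",[(np.round(r["at"]).tolist(),round(r["confidence"],2)) for r in look_for(n,t)[:3]])
E
```

```text
pics
top [ 0.3  -0.04  1.36] [ 0.14 -0.   -0.99]
top funnel_rim [([286.0, 137.0], 0.79)]
top spout_end [([294.0, 144.0], 0.68), ([380.0, 116.0], 0.61)]
top turntable_axis [([297.0, 179.0], 0.94), ([297.0, 180.0], 0.45)]
top post_top [([315.0, 208.0], 0.76)]
top bottle_mouth [([264.0, 169.0], 0.75)]
top scoop_grip [([388.0, 206.0], 0.91), ([414.0, 270.0], 0.8)]
top scoop_lip [([414.0, 163.0], 0.89), ([386.0, 322.0], 0.76)]
top scoop [([395.0, 299.0], 0.98), ([399.0, 181.0], 0.82)]
top stand [([298.0, 180.0], 0.87), ([412.0, 164.0], 0.7)]
top ball0_center [([402.0, 194.0], 0.57)]
top scoop look [([398.0, 300.0], 0.8), ([402.0, 183.0], 0.75)]
top paint_jar look [([208.0, 174.0], 0.68)]
top small_jar look [([304.0, 243.0], 0.66)]
top spray_bottle look [([204.0, 113.0], 0.71), ([446.0, 247.0], 0.54)]
top brush_pot look [([450.0, 119.0], 0.65)]
top squeeze_bottle look [([238.0, 131.0], 0.76), ([402.0, 183.0], 0.2)]
top flat_brush look [([382.0, 105.0], 0.73)]
top remote look [([446.0, 246.0], 0.74), ([446.0, 122.0], 0.46)]
side [0.04 0.74 0.71] [ 0.43 -0.73 -0.53]
side funnel_rim [([265.0,
[... 326 characters left out ...]
0, 238.0], 0.4)]
side scoop_lip [([448.0, 240.0], 0.87), ([332.0, 189.0], 0.61), ([334.0, 205.0], 0.57)]
side scoop [([341.0, 203.0], 0.6), ([435.0, 235.0], 0.55)]
side stand [([406.0, 200.0], 0.71), ([330.0, 191.0], 0.69), ([294.0, 248.0], 0.66)]
side ball0_center [([331.0, 208.0], 0.67)]
side scoop look [([341.0, 197.0], 0.86), ([435.0, 226.0], 0.79)]
side paint_jar look [([231.0, 292.0], 0.55)]
side small_jar look [([354.0, 261.0], 0.68)]
side spray_bottle look [([175.0, 258.0], 0.73)]
side brush_pot look [([321.0, 157.0], 0.93)]
side squeeze_bottle look [([212.0, 251.0], 0.67)]
side flat_brush look [([296.0, 193.0], 0.63)]
side remote look [([403.0, 196.0], 0.69), ([344.0, 197.0], 0.29)]
```

```bash
python3 - <<'E'
import cv2
for n,(x,y,w,h) in dict(top=(170,70,320,280),side=(150,100,340,240)).items():
    a=cv2.imread(f"pics/{n}0.png")[y:y+h,x:x+w]; s=min(800/w,600/h)
    cv2.imwrite(f"pics/{n}0c.png",cv2.resize(a,None,fx=s,fy=s,interpolation=cv2.INTER_CUBIC)[:600,:800]); print(n,s)
E
```

```text
top 2.142857142857143
side 2.3529411764705883
```

View pics/top0c.png

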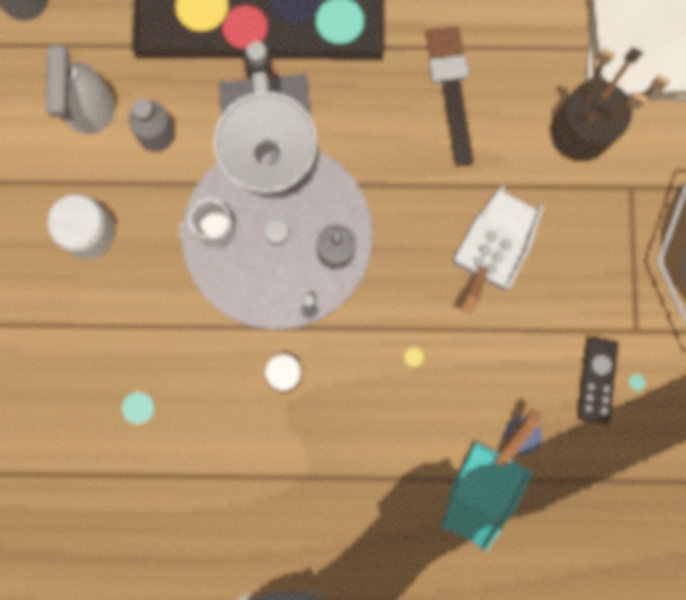

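View pics/side0c.png

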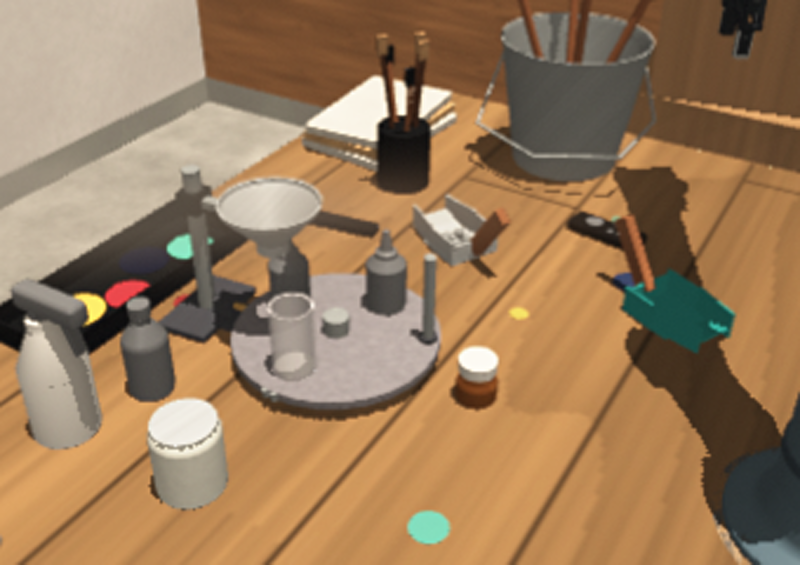

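The meant scoop is one of two: the bare-metal one at top (402,183) and the turquoise one at (398,300). The first fits, as it is grey aluminium with six balls inside; both overview crops confirm it. The open bottle is at about top (268,172), the post top at (315,209), and the funnel at (294,137). Now I'll fit the poses.

```bash
cat > fit.py <<'E'
from h import *
from scipy.optimize import least_squares
def rot(a): return np.array([[np.cos(a),-np.sin(a),0],[np.sin(a),np.cos(a),0],[0,0,1]])
def stand_pts(q):
    x,y,a,t=q; o=np.array([x,y,0]); R=rot(a)
    f=lambda p:o+R@np.array(p); g=lambda r,ang,z:f([r*np.cos(ang),r*np.sin(ang),z])
    return dict(funnel_rim=f([.08,0,.186]),spout_end=f([.08,0,.122]),turntable_axis=f([0,0,.028]),
      bottle_mouth=g(.08,t,.114),post_top=g(.11,t+np.radians(115),.144))
def scoop_pts(q,):
    o=np.array([q[0],q[1],0]);R=rot(q[2])
    return dict(scoop_grip=o+R@[-.086,0,.070],scoop_lip=o+R@[.0635,0,.0175],scoop=o)
def fit(fn,obs,q0):
    def res(q):
        p=fn(q); return np.concatenate([proj(c,p[n])[0]-px for c,n,px in obs])
    s=least_squares(res,q0,loss="soft_l1",f_scale=2.); return s.x,res(s.x).reshape(-1,2)
def seen(fn,q,cams=("top","side"),rad=20,shoot=True):
    obs=[]
    for c in cams:
        if shoot: read_camera(c)
        for n,p in fn(q).items():
            e=proj(c,p)[0]; r=[d["at"] for d in tip_of(c,n)]
            r=[a for a in r if np.hypot(*(np.array(a)-e))<rad]
            if r: obs.append((c,n,np.array(min(r,key=lambda a:np.hypot(*(np.array(a)-e))))))
    return obs
E
python3 - <<'E'
from fit import *
S=[("top","funnel_rim",[286,137]),("top","turntable_axis",[297,179]),("top","post_top",[315,208]),("top","bottle_mouth",[264,169]),("top","spout_end",[294,144]),
("side","spout_end",[270,206]),("side","turntable_axis",[297,239]),("side","bottle_mouth",[273,228]),("side","funnel_rim",[265,184])]
ax=atz("top",[297,179],.028); fu=atz("top",[292,137],.186); d=fu-ax
print(ax,fu,atz("top",[315,208],.144),atz("top",[264,169],.114))
q,r=fit(stand_pts,S,[ax[0],ax[1],np.arctan2(d[1],d[0]),1.2]); print("stand",q.round(4)); 
for s,e in zip(S,r): print(s[:2],e.round(1))
C=[("top","scoop_grip",[388,206]),("top","scoop_lip",[414,163]),("top","scoop",[399,181]),("side","scoop_grip",[357,200]),("side","scoop_lip",[332,189]),("side","scoop",[341,203])]
a=atz("top",[399,181],0); b=atz("top",[414,163],.0175)
c,r=fit(scoop_pts,C,[a[0],a[1],np.arctan2(*(b-a)[1::-1])]); print("scoop",c.round(4))
for s,e in zip(C,r): print(s[:2],e.round(1))
for n,px,pz,z in [("paint_jar",[208,174],[231,292],.04),("small_jar",[304,243],[354,261],.03),("squeeze_bottle",[238,131],[212,251],.06),("flat_brush",[382,105],[296,193],.007),("brush_pot",[450,119],[321,157],.1),("spray",[204,113],[175,258],.1),("remote",[446,247],[403,196],.01),("turq",[395,299],[435,235],0)]:
    t,e=tri(px,pz);print(n,atz("top",px,z)[:2].round(3),t.round(3))
print({k:v.round(3).tolist() for k,v in stand_pts(q).items()},{k:v.round(3).tolist() for k,v in scoop_pts(c).items()})
# refined by second detection
o=seen(stand_pts,q); q2,r=fit(stand_pts,o,q); print("again",q2.round(4),np.abs(r).max())
o=seen(scoop_pts,c); c2,r=fit(scoop_pts,o,c); print("again",c2.round(4),np.abs(r).max())
json.dump(dict(q=((q+q2)/2).tolist(),c=((c+c2)/2).tolist()),open("pose.json","w")); print(read_tcp_rot(),read_time_s())
E
```

```text
[0.55544898 0.02413291 0.028     ] [0.63225933 0.03110866 0.186     ] [ 0.45934849 -0.02790645  0.144     ] [0.5651806  0.10739681 0.114     ]
stand [0.5552 0.0182 0.1587 1.3686]
('top', 'funnel_rim') [ 6.1 -0.8]
('top', 'turntable_axis') [2.1 0.1]
('top', 'post_top') [-1.6  2.2]
('top', 'bottle_mouth') [3.5 2.4]
('top', 'spout_end') [-0.6 -1.1]
('side', 'spout_end') [-3.9  0.1]
('side', 'turntable_axis') [-3.3  1.1]
('side', 'bottle_mouth') [1.  1.2]
('side', 'funnel_rim') [-0.5  1.8]
scoop [ 0.5532 -0.267  -0.5473]
('top', 'scoop_grip') [-0.3 -1.4]
('top', 'scoop_lip') [-1.9 -0.4]
('top', 'scoop') [0.6 1.5]
('side', 'scoop_grip') [-0.3 -3.5]
('side', 'scoop_lip') [0.7 0.6]
('side', 'scoop') [ 0.8 -0.5]
paint_jar [0.565 0.272] [0.563 0.271 0.04 ]
small_jar [0.377 0.002] [0.376 0.002 0.019]
squeeze_bottle [0.683 0.189] [0.688 0.192 0.053]
flat_brush [ 0.78  -0.218] [ 0.751 -0.231  0.005]
brush_pot [ 0.71  -0.388] [ 0.714 -0.395  0.077]
spray [0.721 0.276] [0.727 0.28  0.078]
remote [ 0.371 -0.391] [ 0.377 -0.387  0.019]
turq [ 0.228 -0.25 ] [ 0.229 -0.249  0.001]
{'funnel_rim': [0.634, 0.031, 0.186], 'spout_end': [0.634, 0.031, 0.122], 'turntable_axis': [0.555, 0.018, 0.028], 'bottle_mouth': [0.559, 0.098, 0.114], 'post_top': [0.454, -0.024, 0.144]} {'scoop_grip': [0.48, -0.222, 0.07], 'scoop_lip': [0.607, -0.3, 0.018], 'scoop': [0.553, -0.267, 0.0]}
again [0.5586 0.0174 0.1294 1.3969] 3.874894094532948
again [ 0.5538 -0.2673 -0.5096] 11.366428038636968
[ 9.74478560e-01  2.24480592e-01  1.02057986e-05 -6.98961814e-06] 2.9
```

```bash
cat > refine.py <<'E'
from fit import *
from scipy.optimize import minimize
from scipy.ndimage import map_coordinates
def circ(c,r,n=60):
    a=np.linspace(0,2*np.pi,n); return c+np.c_[r*np.cos(a),r*np.sin(a),0*a]
def seg(*p):
    p=np.array(p,float); return np.vstack([np.linspace(a,b,20) for a,b in zip(p[:-1],p[1:])])
def stand_curves(q):
    p=stand_pts(q); return [circ(p["funnel_rim"],.06),circ(p["turntable_axis"],.125,90)]
def bottle_curves(q): p=stand_pts(q); return [circ(p["bottle_mouth"],.025),circ(p["post_top"],.007)]
def scoop_curves(q):
    o=np.array([q[0],q[1],0]);R=rot(q[2]); L=[]
    L.append(seg((-.049,.039,.036),(-.049,-.039,.036)))
    for s in(1,-1):
        L.append(seg((-.049,s*.039,.036),(.004,s*.039,.037),(.064,s*.029,.039)))
        L.append(seg((-.048,s*.007,.016),(-.105,s*.007,.098)))
    L.append(seg((.064,.028,.0175),(.064,-.028,.0175)))
    return [o+c@R.T for c in L]
def gmag(im,s):
    g=cv2.GaussianBlur(im.astype(np.float32),(0,0),s)
    return np.sqrt(sum(cv2.Sobel(g,cv2.CV_32F,*d)**2 for d in((1,0),(0,1))).sum(2))
def refine(ims,curves,q,free,sig=(1.5,.8)):
    q=np.array(q,float)
    for s in sig:
        G={c:gmag(im,s) for c,im in ims.items()}
        def f(v):
            w=q.copy();w[free]=v
            return -np.mean([map_coordinates(G[c],proj(c,k).T[::-1],order=1).mean() for c in G for k in curves(w)])
        v0=q[free]; sim=np.vstack([v0]+[v0+np.eye(len(v0))[i]*(.006 if free[i]<2 else .06) for i in range(len(v0))])
        m=minimize(f,v0,method="Nelder-Mead",options=dict(initial_simplex=sim,xatol=1e-4,fatol=1e-3)); q[free]=m.x
    return q,-m.fun
def overlay(im,n,cs,f,box,sc):
    x,y,w,h=box; a=cv2.resize(im[y:y+h,x:x+w,::-1],None,fx=sc,fy=sc,interpolation=cv2.INTER_CUBIC)
    for c in cs:
        u=((proj(n,c)-[x,y]+.5)*sc).astype(np.int32); cv2.polylines(a,[u],False,(0,0,255),1)
    return a
E
python3 - <<'E'
from refine import *
d=json.load(open("pose.json")); ims={n:cv2.imread(f"pics/{n}0.png")[:,:,::-1] for n in("top","side")}
q,c=d["q"],d["c"]
for t in [dict(top=ims["top"]),dict(side=ims["side"]),ims]:
    print(refine(t,stand_curves,q,[0,1,2]),refine(t,scoop_curves,c,[0,1,2]))
q,_=refine(ims,stand_curves,q,[0,1,2]); q,s=refine(ims,bottle_curves,q,[3]); c,_=refine(ims,scoop_curves,c,[0,1,2]); print(q,s,c)
json.dump(dict(q=q.tolist(),c=c.tolist()),open("pose2.json","w"))
L=stand_curves(q)+bottle_curves(q)+scoop_curves(c)
a=overlay(ims["top"],"top",L,None,(235,95,195,130),4); b=overlay(ims["side"],"side",L,None,(235,165,140,110),5)
cv2.imwrite("pics/ov_t.png",a);cv2.imwrite("pics/ov_s.png",b)
E
```

```text
(array([0.55664196, 0.01961125, 0.09763473, 1.38277229]), np.float64(176.93734741210938)) (array([ 0.54889279, -0.26982903, -0.47247602]), np.float64(213.7201385498047))Traceback (most recent call last):
  File "<stdin>", line 5, in <module>
  File "refine.py", line 30, in refine
    m=minimize(f,v0,method="Nelder-Mead",options=dict(initial_simplex=sim,xatol=1e-4,fatol=1e-3)); q[free]=m.x
    res = _minimize_neldermead(fun, x0, args, callback, bounds=bounds,
                               **options)
    fxr = func(xr)
    fx = function(np.copy(x), *(wrapper_args + args))
  File "refine.py", line 28, in f
    return -np.mean([map_coordinates(G[c],proj(c,k).T[::-1],order=1).mean() for c in G for k in curves(w)])
                                          ~~~~^^^^^
  File "h.py", line 17, in proj
    K,d,T=P(n); return cv2.projectPoints(np.atleast_2d(p).astype(float),cv2.Rodrigues(T[:3,:3])[0],T[:3,3],K,d)[0][:,0]
          ~^^^
  File "h.py", line 4, in P
    c=camera_params(n); return np.array(c["K"]),np.array(c["dist_coeffs"]),np.array(c["camera_from_world"])
ValueError: time passes only in moves, steps and waits
```

```bash
sed -i 's/^def P(n):/from functools import lru_cache\n@lru_cache\ndef P(n):/' h.py
python3 - <<'E'
from refine import *
d=json.load(open("pose.json")); ims={n:cv2.imread(f"pics/{n}0.png")[:,:,::-1] for n in("top","side")}
q,c=d["q"],d["c"]
for t in [dict(side=ims["side"])]:
    print(refine(t,stand_curves,q,[0,1,2]),refine(t,scoop_curves,c,[0,1,2]))
q,_=refine(ims,stand_curves,q,[0,1,2]); q,s=refine(ims,bottle_curves,q,[3]); c,_=refine(ims,scoop_curves,c,[0,1,2]); print(q,s,c)
json.dump(dict(q=q.tolist(),c=c.tolist()),open("pose2.json","w"))
L=stand_curves(q)+bottle_curves(q)+scoop_curves(c)
a=overlay(ims["top"],"top",L,None,(235,95,195,130),4); b=overlay(ims["side"],"side",L,None,(235,165,140,110),5)
cv2.imwrite("pics/ov_t.png",a);cv2.imwrite("pics/ov_s.png",b)
E
```

```text
(array([0.55676884, 0.02184025, 0.11175891, 1.38277229]), np.float64(297.32525634765625)) (array([ 0.55450446, -0.26914026, -0.59580892]), np.float64(255.7045440673828))
[0.55650844 0.02022035 0.11219277 1.41025276] 223.54888916015625 [ 0.55079207 -0.26828341 -0.58101521]
```

View pics/ov_t.png

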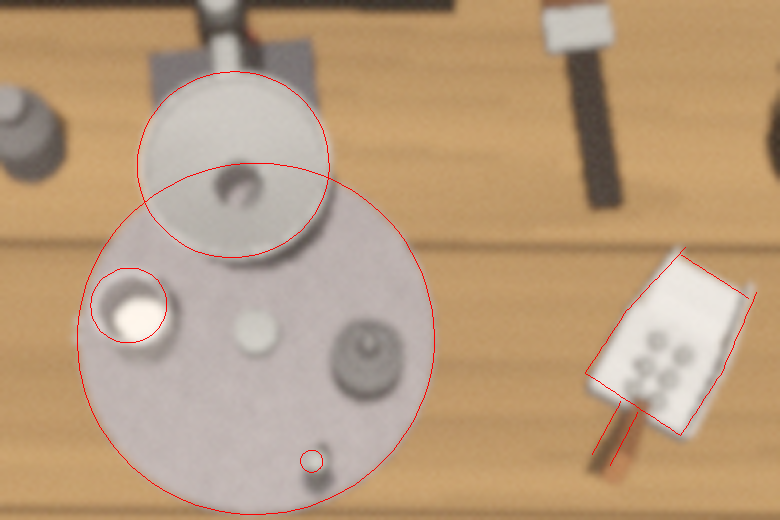

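View pics/ov_s.png

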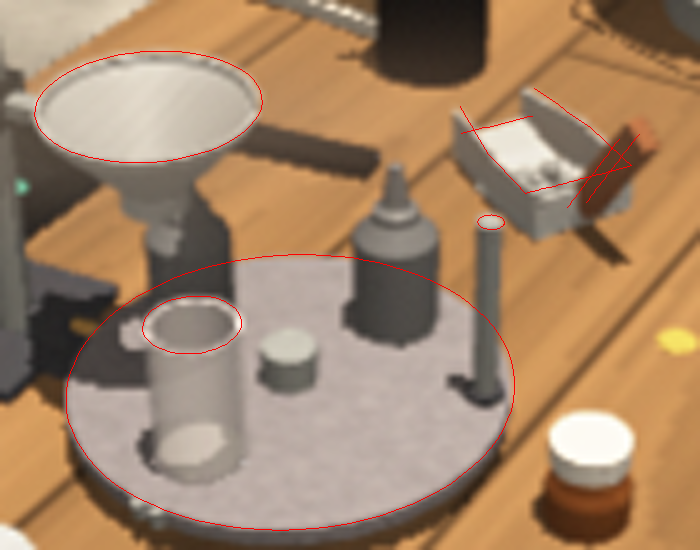

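```bash
cat > sil.py <<'E'
from refine import *
PAN=np.array([(x,s*y,z) for s in(1,-1) for x,y,z in[(-.049,.039,0),(-.049,.039,.036),(.004,.039,0),(.004,.039,.037),(.024,.036,0),(.064,.029,.0145),(.064,.029,.039)]])
def mask_hull(im,box):
    x,y,w,h=box; S=4
    a=cv2.resize(np.ascontiguousarray(im[y:y+h,x:x+w]),None,fx=S,fy=S,interpolation=cv2.INTER_CUBIC)
    m=(cv2.cvtColor(a,cv2.COLOR_RGB2HSV)[:,:,1]<75).astype(np.uint8)
    m=cv2.morphologyEx(m,cv2.MORPH_OPEN,np.ones((9,9),np.uint8))
    n,l,st,_=cv2.connectedComponentsWithStats(m); k=1+np.argmax(st[1:,4]); 
    hu=cv2.convexHull(cv2.findContours((l==k).astype(np.uint8),0,1)[0][0]); out=np.zeros_like(m); cv2.fillConvexPoly(out,hu,1); return out,a,S,hu
def silfit(ims,boxes,c):
    M={n:mask_hull(ims[n],boxes[n]) for n in boxes}
    def hull(n,v):
        p=proj(n,PAN@rot(v[2]).T+[v[0],v[1],0]); x,y=boxes[n][:2]; S=M[n][2]
        return cv2.convexHull(((p-[x,y]+.5)*S-.5).round().astype(np.int32))
    def f(v):
        s=0
        for n in M:
            o=np.zeros_like(M[n][0]); cv2.fillConvexPoly(o,hull(n,v),1); s+=1-(o&M[n][0]).sum()/(o|M[n][0]).sum()
        return s
    for _ in range(2):
        m=minimize(f,c,method="Nelder-Mead",options=dict(initial_simplex=np.array(c)+np.vstack([np.zeros(3),np.diag([.008,.008,.1])]),xatol=1e-4)); c=m.x
    vis=[]
    for n in M:
        a=M[n][1][:,:,::-1].copy(); cv2.polylines(a,[hull(n,c)],True,(0,0,255),1); cv2.polylines(a,[M[n][3]],True,(255,0,0),1)
        p=scoop_pts(c)
        for k in p: cv2.circle(a,tuple(((proj(n,p[k])[0]-boxes[n][:2]+.5)*M[n][2]).astype(int)),3,(0,255,0),-1)
        vis.append(cv2.resize(a,(400,400*a.shape[0]//a.shape[1])))
    h=max(v.shape[0] for v in vis); vis=np.hstack([cv2.copyMakeBorder(v,0,h-v.shape[0],0,0,0) for v in vis])
    return c,m.fun,vis
E
python3 - <<'E'
from sil import *
ims={n:cv2.imread(f"pics/{n}0.png")[:,:,::-1] for n in("top","side")}
B=dict(top=(370,150,60,70),side=(318,178,52,38))
c0=json.load(open("pose2.json"))["c"]
for k in B: print(k,silfit(ims,{k:B[k]},c0)[:2])
c,e,v=silfit(ims,B,c0); print(c,e); cv2.imwrite("pics/sil.png",v)
d=json.load(open("pose2.json"));d["c"]=c.tolist();json.dump(d,open("pose2.json","w"))
E
```

```text
top (array([ 0.54963886, -0.27012304, -0.46207983]), np.float64(0.06097009298818801))
side (array([ 0.5500956 , -0.26802301, -0.5045244 ]), np.float64(0.20512385476756023))
[ 0.55052288 -0.26861816 -0.49518419] 0.26953928972642704
```

View pics/sil.png

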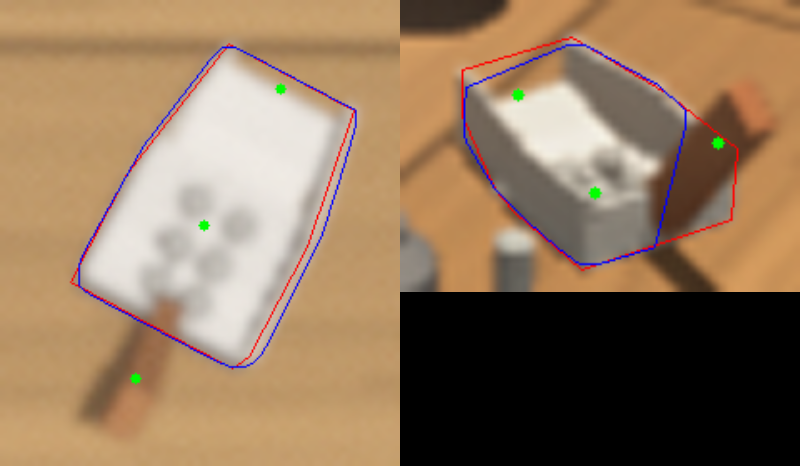

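The overlay agrees with the picture: the scoop is at about (0.550, -0.2695) with yaw -0.475, and the grip dot lies on the handle. Next I'll check reachability.

```bash
cat > plan.py <<'E'
from fit import *
from scipy.spatial.transform import Rotation as Ro
q=json.load(open("pose2.json"))["q"]; C=np.array([.550,-.2695,-.475]); AX=np.array(q[:2]); A=q[2]; T0=1.40
def quat(z,y,flip=False):
    z=np.array(z,float);z/=np.linalg.norm(z);y=np.array(y,float)*(-1 if flip else 1); x=np.cross(y,z)
    return Ro.from_matrix(np.c_[x,y,z]).as_quat()
def hook(t,z,flip,dr=0.):
    a=A+t+np.radians(115); return [*(AX+(.11+dr)*np.array([np.cos(a),np.sin(a)])),z], quat([0,0,-1],[-np.sin(a),np.cos(a),0],flip)
def grip(lip,yaw,th,beta,flip):
    """pose of tool for scoop with lip point at lip, heading yaw, tipped forward th; beta = tool tilt in scoop frame"""
    R=rot(yaw)@Ro.from_euler("y",th).as_matrix()
    p=np.array(lip)+R@np.array([-.1495,0,.0525]); z=R@[np.sin(beta),0,-np.cos(beta)]; return p,quat(z,R[:,1],flip)
def rest(beta,flip,dz=0,c=C): return grip(np.array([c[0],c[1],dz])+rot(c[2])@[.0635,0,.0175],c[2],0,beta,flip)
FUN=stand_pts(q)["funnel_rim"]
E
python3 - <<'E'
from plan import *
IK=lambda p,o:inverse_kinematics(list(p),list(o))
f=lambda j:"None" if j is None else np.round(j,2).tolist()
for fl in(0,1):
    for t in(1.5,1.4,.7,0,-.1): print("hook",fl,t,f(IK(*hook(t,.125,fl))),f(IK(*hook(t,.25,fl))) if t in(1.5,0) else "")
for fl in(0,1):
  for b in np.radians([0,20,35]):
    print("rest",fl,b.round(2),f(IK(*rest(b,fl))),f(IK(*rest(b,fl,.2))))
    for yaw in np.radians([-45,-20,0,20,45,70,90]):
        L=[FUN+rot(yaw)@[-.02,0,.012] for _ in [0]][0]
        js=[IK(*grip(L,yaw,np.radians(th),b,fl)) for th in(0,20,40,60,70)]
        if sum(j is not None for j in js)>=4: print("pour",fl,b.round(2),yaw.round(2),[f(j) if i in(0,3) else j is not None for i,j in enumerate(js)])
E
```

```text
hook 0 1.5 [0.38, 0.22, -0.43, 2.13, 0.13, 0.81, -1.23] [0.42, 0.04, -0.45, 2.02, 0.02, 1.09, -1.13]
hook 0 1.4 [0.37, 0.22, -0.45, 2.14, 0.13, 0.81, -1.35] 
hook 0 0.7 [0.28, 0.23, -0.53, 2.14, 0.16, 0.82, -2.24] 
hook 0 0 [-1.25, 0.55, 1.16, 2.07, -0.64, 0.94, -2.33] [-1.48, 0.39, 1.41, 1.97, -0.42, 1.15, -2.49]
hook 0 -0.1 [-1.34, 0.81, 1.38, 2.05, -0.92, 1.12, -2.22] 
hook 1 1.5 [1.05, 0.49, -1.23, 2.11, 0.58, 0.95, 1.55] [1.18, 0.16, -1.26, 1.99, 0.17, 1.1, 1.89]
hook 1 1.4 [0.59, 0.25, -0.68, 2.13, 0.22, 0.83, 1.72] 
hook 1 0.7 [0.51, 0.27, -0.78, 2.13, 0.26, 0.83, 0.82] 
hook 1 0 [0.39, 0.4, -0.8, 2.0, 0.36, 0.89, -0.05] [0.41, 0.2, -0.78, 1.89, 0.15, 1.11, 0.12]
hook 1 -0.1 [0.36, 0.41, -0.78, 1.98, 0.37, 0.9, -0.16] 
rest 0 0.0 [0.75, 0.43, -0.44, 2.0, 0.26, 0.76, 1.25] [0.8, 0.16, -0.46, 1.85, 0.08, 1.14, 1.4]
pour 0 0.0 -0.79 [[0.38, 0.27, -0.84, 1.84, 0.22, 1.13, 0.25], True, True, [0.48, 0.8, -0.67, 1.18, -0.37, 1.95, 0.57], False]
pour 0 0.0 1.22 [[1.08, 0.59, -1.24, 1.7, 0.58, 1.28, 2.51], True, True, [-0.25, 0.61, -0.17, 1.36, 0.83, 1.95, 2.35], True]
pour 0 0.0 1.57 
[... 3101 characters left out ...]
 True, [0.14, 0.47, -0.29, 1.33, -0.07, 1.75, -2.06], True]
pour 1 0.61 0.0 [[0.81, -0.36, -0.87, 2.39, -0.53, 0.42, -1.26], True, True, [0.13, 0.49, -0.34, 1.31, 0.07, 1.8, -1.77], False]
pour 1 0.61 0.35 [[0.65, -0.19, -0.45, 2.34, -0.77, 0.56, -0.45], True, True, [0.14, 0.49, -0.41, 1.32, 0.23, 1.81, -1.49], False]
pour 1 0.61 0.79 [[0.78, 0.08, -0.39, 2.1, -0.73, 0.86, 0.08], True, True, [0.14, 0.47, -0.46, 1.36, 0.4, 1.75, -1.11], True]
pour 1 0.61 1.22 [[0.81, 0.37, -0.44, 1.76, -0.51, 1.12, 0.29], True, True, [0.19, 0.43, -0.56, 1.43, 0.55, 1.64, -0.75], True]
pour 1 0.61 1.57 [[0.74, 0.59, -0.48, 1.46, -0.33, 1.35, 0.41], True, True, [0.25, 0.39, -0.63, 1.5, 0.63, 1.52, -0.46], True]
```

```bash
python3 - <<'E'
from plan import *
t0=read_time_s()
p,o=hook(T0,.25,1); move_ptp(p,o.tolist()); move_gripper(.026,20)
p,o=hook(T0,.122,1); movel(p,o.tolist(),speed=.15); print("down",np.round(read_ft_force(),1),read_eef_pos())
move_gripper(.017,20); print("gap",read_finger_gap(),read_grasp_force(),np.round(read_ft_force(),1))
for t in [*np.arange(T0-.2,.1,-.2),.1,.06,.04,.02,0.,-.01,-.02]:
    p,o=hook(t,.122,1); movel(p,o.tolist(),speed=.1 if t>.15 else .04)
    F=np.array(read_ft_force()); a=A+t+np.radians(115); print(round(t,2),"tan",round(F@[-np.sin(a),np.cos(a),0],2),"rad",round(F@[np.cos(a),np.sin(a),0],2),"z",round(F[2],1))
print(read_finger_gap(),read_time_s()-t0)
E
```

```text
down [ 0.9 -0.7  0.3] [ 0.45513795 -0.02028818  0.12277777]
gap 0.01726697672178807 0.0 [ 1.1 -0.2 -1.3]
1.2 tan 0.14 rad 0.63 z 0.7
1.0 tan -0.64 rad -0.03 z -1.0
0.8 tan -0.05 rad -0.44 z 1.1
0.6 tan 0.75 rad -0.51 z 0.2
0.4 tan 0.13 rad 0.43 z 0.5
0.2 tan -0.07 rad -0.41 z -0.6
0.1 tan -0.04 rad -0.06 z -1.0
0.06 tan 1.22 rad 0.27 z -0.2
0.04 tan 5.44 rad -1.01 z 3.3
0.02 tan 10.07 rad 0.29 z 7.3
0.0 tan 12.84 rad -0.86 z 10.1
-0.01 tan 15.29 rad -0.37 z 11.7
-0.02 tan 16.84 rad -0.42 z 13.3
0.017051772423229476 8.1083
```

```bash
python3 - <<'E'
from plan import *
a=save("side","s1"); b=save("top","t1")
print(read_eef_pos(),hook(-.02,.122,1)[0], read_ft_torque())
x=cv2.resize(a[130:310,190:390],None,fx=2,fy=2.,interpolation=cv2.INTER_CUBIC); y=cv2.resize(b[80:260,220:420],None,fx=2,fy=2,interpolation=cv2.INTER_CUBIC)
cv2.imwrite("pics/c1.png",np.hstack([x,y])[:,:,::-1])
E
```

```text
[0.49394829 0.10964705 0.12086185] [np.float64(0.5010398196319337), np.float64(0.11521104663210205), 0.122] [-1.76389153e+00  2.83750564e+00 -6.28793884e-04]
```

View pics/c1.png

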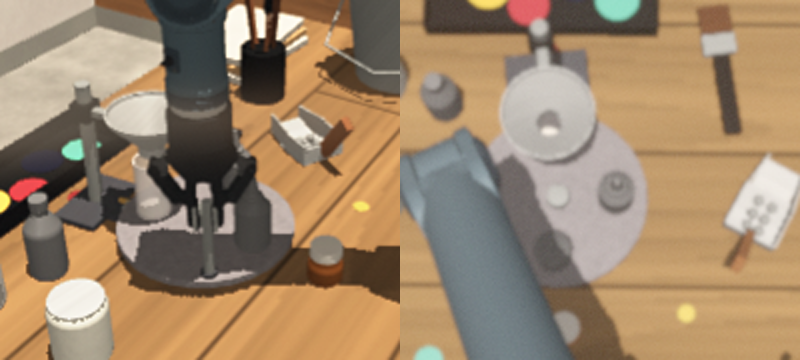

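```bash
python3 - <<'E'
from refine import *
q=json.load(open("pose2.json"))["q"]
for n in("top","side"):
    read_camera(n)
    for k in("bottle_mouth","bottle_floor","post_top","funnel_rim","spout_end","turntable_axis"): print(n,k,[(np.round(r["at"],1).tolist(),round(r["confidence"],2)) for r in tip_of(n,k)])
    for t in(.08,.04,0.): print(t,{k:proj(n,v)[0].round(1).tolist() for k,v in stand_pts([*q[:3],t]).items()})
im=cv2.imread("pics/s1.png"); cv2.imwrite("pics/c2.png",cv2.resize(im[165:275,235:345],None,fx=5.4,fy=5.4,interpolation=cv2.INTER_CUBIC))
E
```

```text
top bottle_mouth [([292.3, 142.7], 0.74), ([439.9, 129.5], 0.32), ([400.6, 182.3], 0.28)]
top bottle_floor [([292.6, 154.0], 0.8)]
top post_top [([261.0, 195.7], 0.62)]
top funnel_rim [([290.9, 136.8], 0.89)]
top spout_end [([293.3, 143.4], 0.72), ([400.8, 194.0], 0.7), ([301.3, 244.9], 0.66), ([400.9, 182.6], 0.38)]
top turntable_axis [([297.5, 176.6], 0.94)]
0.08 {'funnel_rim': [292.8, 135.6], 'spout_end': [294.0, 142.2], 'turntable_axis': [298.4, 178.6], 'bottle_mouth': [291.8, 143.4], 'post_top': [261.3, 194.8]}
0.04 {'funnel_rim': [292.8, 135.6], 'spout_end': [294.0, 142.2], 'turntable_axis': [298.4, 178.6], 'bottle_mouth': [293.0, 143.2], 'post_top': [260.3, 193.4]}
0.0 {'funnel_rim': [292.8, 135.6], 'spout_end': [294.0, 142.2], 'turntable_axis': [298.4, 178.6], 'bottle_mouth': [294.2, 143.0], 'post_top': [259.4, 192.0]}
side bottle_mouth [([265.6, 208.0], 0.8)]
side bottle_floor [([268.3, 233.0], 0.96), ([180.9, 281.3], 0.27)]
side post_top [([291.7, 226.9], 0.86)]
side funnel_rim [([262.4, 184.4], 0.61)]
side spout_end [([266.9, 206.0], 0.75), ([264.4, 211.3], 0.55)]
side turntable_axis []
0.08 {'funnel_rim': [264.4, 185.4], 'spout_end': [266.0, 205.6], 'turntable_axis': [292.9, 240.3], 'bottle_mouth': [265.1, 209.2], 'post_top': [292.9, 229.8]}
0.04 {'funnel_rim': [264.4, 185.4], 'spout_end': [266.0, 205.6], 'turntable_axis': [292.9, 240.3], 'bottle_mouth': [265.6, 208.6], 'post_top': [291.1, 229.9]}
0.0 {'funnel_rim': [264.4, 185.4], 'spout_end': [266.0, 205.6], 'turntable_axis': [292.9, 240.3], 'bottle_mouth': [266.2, 208.1], 'post_top': [289.3, 229.9]}
```

View pics/c2.png

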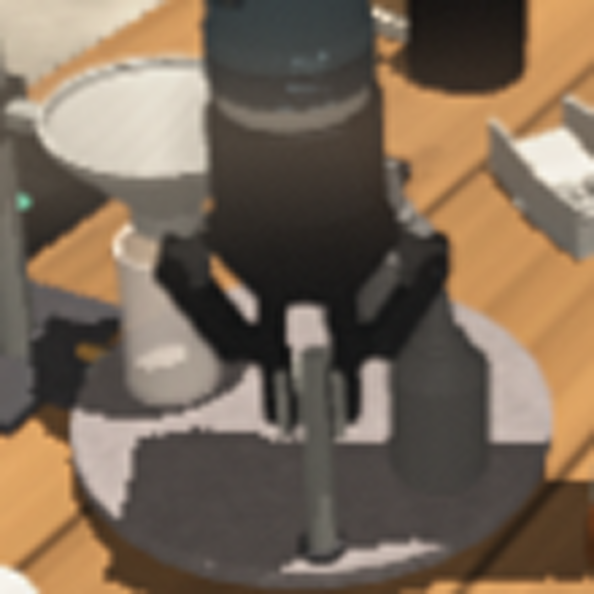

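Picture c2 shows the post between the pads and the bottle almost under the spout. The table is still about 0.06 rad short, at the outer bump. I'll push on in small steps and watch the force and actual angle.

```bash
cat >> plan.py <<'E'
def rep(t):
    F=np.array(read_ft_force()); e=np.array(read_eef_pos()); d=e[:2]-AX; a=np.arctan2(d[1],d[0])
    tt=a-A-np.radians(115); f=F@[-np.sin(a),np.cos(a),0]
    print(round(t,3),"tcp t",round(tt,4),"r",round(np.hypot(*d),4),"tan",round(f,1),"z",round(F[2],1),round(e[2],4)); return tt,f
E
python3 - <<'E'
from plan import *
last=rep(-.02)[0]
for t in np.arange(-.03,-.12,-.01):
    p,o=hook(t,.122,1); movel(p,o.tolist(),speed=.03); tt,f=rep(t)
    if f>38 or f<6: break
print(read_time_s())
E
```

```text
-0.02 tcp t 0.0619 r 0.1091 tan 15.5 z 14.0 0.1209
-0.03 tcp t 0.0028 r 0.1097 tan 0.8 z -1.7 0.1209
12.0583
```

```bash
python3 - <<'E'
from plan import *
rep(-.03); p,o=hook(-.005,.122,1); movel(p,o.tolist(),speed=.03); rep(-.005)
move_gripper(.036,20); rep(-.005)
p,o=hook(-.005,.25,1); movel(p,o.tolist(),speed=.2)
p,o=rest(.35,1,.13); move_ptp(p,o.tolist()); move_gripper(.07)
L=[]
for n in("top","side"):
    im=save(n,n+"2")
    x,y=(230,100) if n=="top" else (220,165)
    L.append(cv2.resize(im[y:y+115,x:x+115],None,fx=3.48,fy=3.48,interpolation=cv2.INTER_CUBIC))
    for k in("bottle_mouth","bottle_floor","post_top"): print(n,k,[(np.round(r["at"],1).tolist(),round(r["confidence"],2)) for r in tip_of(n,k)[:2]])
    for t in(.04,0.,-.04): s=stand_pts([*q[:3],t]); print(t,{k:proj(n,s[k])[0].round(1).tolist() for k in("bottle_mouth","post_top")})
cv2.imwrite("pics/c3.png",np.hstack(L)[:,:800,::-1]); print(read_time_s())
E
```

```text
-0.03 tcp t 0.0028 r 0.1097 tan 0.8 z -1.7 0.1209
-0.005 tcp t -0.0133 r 0.1101 tan -0.3 z 0.0 0.1224
-0.005 tcp t -0.0082 r 0.11 tan -0.8 z 0.1 0.1221
top bottle_mouth [([292.4, 141.0], 0.74)]
top bottle_floor [([294.0, 154.0], 0.72), ([403.7, 190.4], 0.22)]
top post_top [([263.1, 189.4], 0.71)]
0.04 {'bottle_mouth': [293.0, 143.2], 'post_top': [260.3, 193.4]}
0.0 {'bottle_mouth': [294.2, 143.0], 'post_top': [259.4, 192.0]}
-0.04 {'bottle_mouth': [295.4, 142.9], 'post_top': [258.6, 190.5]}
side bottle_mouth [([266.5, 208.5], 0.98)]
side bottle_floor [([270.1, 230.6], 0.76), ([215.8, 265.1], 0.48)]
side post_top [([291.2, 228.4], 0.64), ([341.1, 203.5], 0.23)]
0.04 {'bottle_mouth': [265.6, 208.6], 'post_top': [291.1, 229.9]}
0.0 {'bottle_mouth': [266.2, 208.1], 'post_top': [289.3, 229.9]}
-0.04 {'bottle_mouth': [266.8, 207.5], 'post_top': [287.4, 229.9]}
15.9417
```

View pics/c3.png

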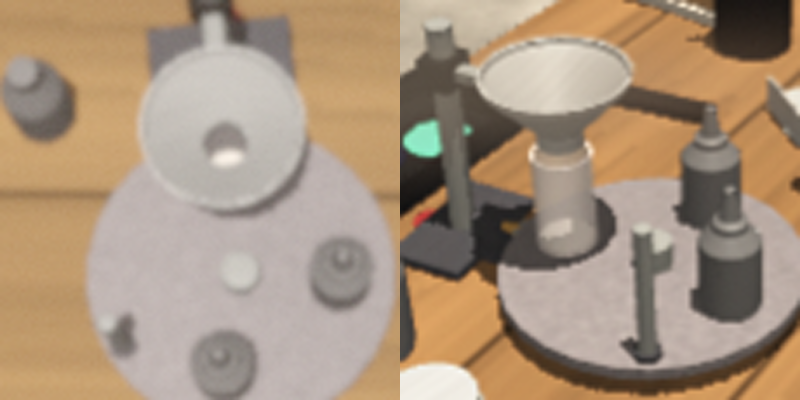

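c3 shows the open bottle centred under the spout (side crop 562,190; post at side column 290, i.e. t≈0.01) and the detent is engaged. Now I'll grasp the scoop.

```bash
python3 - <<'E'
from plan import *
t0=read_time_s()
p,o=rest(.35,1,.0); movel(p,o.tolist(),speed=.1); print("at",read_eef_pos(),p,np.round(read_ft_force(),1))
move_gripper(.0,90); print("gap",read_finger_gap(),read_grasp_force(),np.round(read_ft_force(),1))
p,o=rest(.35,1,.03); movel(p,o.tolist(),speed=.05); print(np.round(read_ft_force(),1),np.round(read_ft_torque(),2))
p,o=rest(.35,1,.22); movel(p,o.tolist(),speed=.15); print("gap",read_finger_gap(),np.round(read_ft_force(),1))
im=save("side","s3")
L=[]
for n,c in(("side",im),("top",save("top","t3"))):
    u=proj(n,scoop_pts(C)["scoop"]+[0,0,.22])[0].astype(int); x,y=max(u[0]-50,0),max(u[1]-50,0)
    L.append(cv2.resize(c[y:y+100,x:x+100],(400,400),interpolation=cv2.INTER_CUBIC))
cv2.imwrite("pics/c4.png",np.hstack(L)[:,:,::-1]); print(read_time_s()-t0,read_time_s())
# feasibility of the carry / tip
for yaw in(1.2,1.4):
  js=[inverse_kinematics(*[list(v) for v in grip(FUN+rot(yaw)@[-.022,0,h],yaw,np.radians(th),.35,1)]) for th,h in((0,.05),(15,.012),(30,.012),(45,.012),(60,.012),(68,.012))]
  print(yaw,[None if j is None else np.round(j,2).tolist() for j in js])
E
```

```text
at [ 0.47416238 -0.23039619  0.07070197] [ 0.47352083 -0.23016889  0.07      ] [ 0.4  0.2 -0.5]
gap 0.012665908770789786 87.5704836845398 [-1.3  1.   4. ]
[ 0.4 -0.2 -1.9] [ 0.33  0.64 -0.02]
gap 0.012907841184391837 [-0.9  0.6 -2.1]
4.2666 20.2083
1.2 [[0.47, 0.25, -0.16, 1.74, -0.34, 1.16, 0.08], [0.39, 0.25, -0.26, 1.7, -0.02, 1.18, -0.22], [0.32, 0.29, -0.39, 1.61, 0.27, 1.35, -0.51], [0.21, 0.39, -0.49, 1.5, 0.52, 1.58, -0.71], [0.13, 0.55, -0.62, 1.38, 0.76, 1.86, -0.86], [-0.38, 0.55, 0.04, 1.34, 0.6, 1.82, -0.73]]
1.4 [[0.47, 0.35, -0.18, 1.6, -0.3, 1.25, 0.23], [0.4, 0.32, -0.28, 1.61, -0.0, 1.22, -0.04], [0.32, 0.32, -0.39, 1.57, 0.3, 1.33, -0.31], [0.22, 0.38, -0.5, 1.52, 0.57, 1.51, -0.54], [0.14, 0.5, -0.64, 1.45, 0.83, 1.76, -0.72], [0.09, 0.58, -0.69, 1.41, 0.95, 1.89, -0.79]]
```

View pics/c4.png

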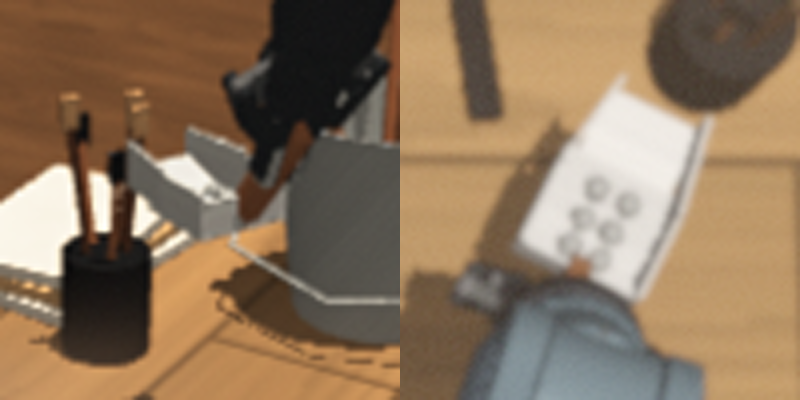

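c4 shows the scoop lifted level, with all six balls inside near its back. Now I'll carry it over and tip slowly.

```bash
python3 - <<'E'
from plan import *
Y=1.4; b=.35
def go(th,h,sp): 
    p,o=grip(FUN+rot(Y)@[-.022,0,h],Y,np.radians(th),b,1); movel(p.tolist(),o.tolist(),speed=sp)
go(0,.05,.08); print(read_time_s(),read_finger_gap())
go(10,.04,.04); pause(.3); go(18,.025,.04); go(22,.014,.03)
for th in(25,28,31): go(th,.012,.02); pause(.3)
print(read_time_s(),np.round(read_ft_force(),2))
for th in(36,45,55,66): go(th,.012,.06)
pause(.4); print(read_time_s(),np.round(read_ft_force(),2))
L=[]
for n in("top","side"):
    im=save(n,n+"4")
    x,y=(245,80) if n=="top" else (215,120)
    L.append(cv2.resize(im[y:y+130,x:x+110],None,fx=3.63,fy=3.63,interpolation=cv2.INTER_CUBIC))
    print(n,[(np.round(r["at"],1).tolist(),round(r["confidence"],2)) for k in range(6) for r in tip_of(n,f"ball{k}_center")[:1]])
cv2.imwrite("pics/c5.png",np.hstack(L)[:,:,::-1]); print(read_time_s())
E
```

```text
22.375 0.012802250819934195
26.7 [ 0.72 -0.07 -0.93]
29.3167 [ 0.62  0.36 -0.4 ]
top [([301.3, 244.9], 0.58), ([380.6, 118.5], 0.32), ([212.2, 176.2], 0.21), ([262.3, 193.1], 0.71), ([261.0, 192.8], 0.54)]
side [([266.8, 208.0], 0.32), ([283.2, 191.0], 0.41), ([232.2, 303.4], 0.72)]
30.0167
```

View pics/c5.png

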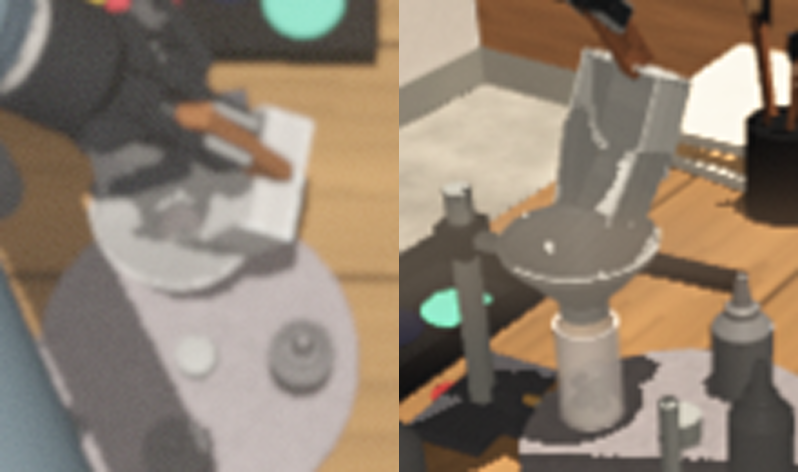

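c5 shows the scoop tipped and its pan empty, no balls on the bench, and grey balls in the bottle at about side crop (590,390). I'll return the scoop and count numerically.

```bash
python3 - <<'E'
from plan import *
Y=1.4; b=.35
def go(th,h,sp): 
    p,o=grip(FUN+rot(Y)@[-.022,0,h],Y,np.radians(th),b,1); movel(p.tolist(),o.tolist(),speed=sp)
for th,h in((45,.016),(25,.025),(0,.05)): go(th,h,.1)
p,o=rest(b,1,.22); movel(p.tolist(),o.tolist(),speed=.12); pause(.4)
print("F",np.mean([read_ft_force() for _ in range(20)],0).round(2)); im=save("top","t5"); old=cv2.imread("pics/t3.png")[:,:,::-1]
u=proj("top",scoop_pts(C)["scoop"]+[0,0,.22])[0].astype(int)
for i in(old,im): w=i[u[1]-12:u[1]+14,u[0]-12:u[0]+12].astype(int).sum(2)//3; print("dark px in pan",(w<185).sum(),w.mean().round(1),np.percentile(w,[1,10,50]))
# funnel interior and bottle
new=im; ref=cv2.imread("pics/top2.png")[:,:,::-1]; f=proj("top",FUN)[0].astype(int)
d=np.abs(new.astype(int)-ref).sum(2)[f[1]-25:f[1]+26,f[0]-27:f[0]+28]; ys,xs=np.where(d>60); print("funnel diff",len(xs),(xs.mean()+f[0]-27,ys.mean()+f[1]-25) if len(xs) else "",xs.std() if len(xs) else "")
s=save("side","s5"); ref=cv2.imread("pics/side2.png")[:,:,::-1]; d=np.abs(s.astype(int)-ref).sum(2)[:,150:320]; ys,xs=np.where(d[170:]>60); print("side diff",len(xs),xs.min()+150 if len(xs) else"",xs.max()+150 if len(xs) else "",ys.min()+170 if len(xs) else "",ys.max()+170 if len(xs) else "")
print("t bottle",[r["at"] for r in tip_of("side","bottle_mouth")[:1]],[r["at"] for r in tip_of("side","post_top")[:1]],read_time_s())
E
```

```text
F [ 0.58 -0.38 -1.74]
dark px in pan 85 208.4 [154.38 180.   215.  ]
dark px in pan 11 223.1 [158.37 222.   224.  ]
funnel diff 31 (np.float64(295.5483870967742), np.float64(144.70967741935485)) 1.582947631791651
side diff 107 257 319 193 269
t bottle [[265.9, 208.7]] [[290.4, 229.7]] 34.7833
```

```bash
python3 - <<'E'
import cv2,numpy as np
a=cv2.imread("pics/side2.png").astype(int);b=cv2.imread("pics/s5.png").astype(int)
d=np.abs(a-b).sum(2)
print("side diff rows 200..245, cols 252..284")
for r in range(204,244): print(r,"".join("#" if v>60 else "+" if v>25 else "." for v in d[r,252:284]), b[r,256:280:2].sum(1)//3)
A=cv2.imread("pics/top2.png").astype(int).sum(2)//3;B=cv2.imread("pics/t5.png").astype(int).sum(2)//3
print(np.c_[A[136:152,288:302],B[136:152,288:302]])
E
```

```text
side diff rows 200..245, cols 252..284
204 ................................ [140 125 101 100  98 100 101  97 110 142 137 142]
205 ....................+........... [134 132 105 106 101 102 108 104 118 161 139 145]
206 .....................+.......... [130 168 107 108 111 109 108 102 116 194 142 148]
207 .....................#.......... [135 205 114 108 110 110 107 106 121 205 148 150]
208 ................................ [144 177 127 113 111 111 113 123 131 219 152 153]
209 ......+...............+......... [145 179 145 135 127 129 134 141 135 209 152 153]
210 .....#.......................... [136 182 149 152 154 154 149 145 149 168 150 154]
211 .....#.......................... [126 164 161 155 157 154 151 157 169 145 153 155]
212 ......++........................ [130 131 170 164 167 165 161 171 151 140 151 151]
213 ........+......+................ [135 129 145 171 181 180 175 153 143 140 146 144]
214 ................................ [137 129 143 154 159 161 158 151 142 138 139 139]
215 ................................ [140 130 143 152 156 158 157 152 143 136 140 144]
216 .............
[... 3591 characters left out ...]
178 178 188 208 223 231 232 231 228 223 212 197 188 181 177 177 186 205
  212 200 187 183 183 179 177 182 183 181]
 [180 178 184 195 204 212 214 210 207 200 191 184 180 180 180 178 183 193
  196 184 178 177 180 177 178 178 179 181]
 [177 179 176 181 185 189 190 189 185 183 179 179 179 179 179 177 179 180
  178 176 174 176 179 178 178 179 178 178]
 [179 179 177 177 177 179 179 179 178 176 177 179 178 181 177 178 178 176
  176 177 176 175 179 177 178 177 178 179]
 [177 177 176 179 178 177 177 177 177 178 179 178 179 179 177 177 177 176
  176 177 176 176 175 177 179 178 179 179]
 [178 176 177 177 176 177 177 177 178 177 179 177 178 179 178 177 176 177
  176 178 177 176 177 176 178 179 180 180]]
```

The funnel bore is clear, with only the lit bottle floor covered by balls, and the pan is empty. Setting the scoop down now.

```bash
python3 - <<'E'
from plan import *
b=.35
for z,s in((.03,.15),(.006,.05),(.001,.02)):
    p,o=rest(b,1,z); movel(p.tolist(),o.tolist(),speed=s); print(z,np.round(read_ft_force(),1),np.round(read_eef_pos(),4))
for z in(-.001,-.003):
    if read_ft_force()[2]>3: break
    p,o=rest(b,1,z); movel(p.tolist(),o.tolist(),speed=.02); print(z,np.round(read_ft_force(),1))
move_gripper(.07,20); pause(.2)
p,o=rest(b,1,.18); movel(p.tolist(),o.tolist(),speed=.15)
move_j([1.02,.383,.044,1.598,-.018,1.161,-.05]); pause(.3)
from sil import silfit
ims={n:save(n,n+"6") for n in("top","side")}
c,e,v=silfit(ims,dict(top=(370,150,60,70)),C); print("scoop",c,e)
a=cv2.imread("pics/top0.png")[:,:,::-1].astype(int); d=(np.abs(a-ims["top"]).sum(2)>70).astype(np.uint8)
n,l,st,ce=cv2.connectedComponentsWithStats(d); print([(s[4],x.round().tolist()) for s,x in zip(st[1:],ce[1:]) if s[4]>5])
print([(np.round(r["at"]).tolist(),round(r["confidence"],2)) for n in("top","side") for k in(0,) for r in tip_of(n,f"ball{k}_center")[:3]])
a=cv2.imread("pics/side0.png")[:,:,::-1].astype(int); d=(np.abs(a-ims["side"]).sum(2)>90).astype(np.uint8)
n,l,st,ce=cv2.connectedComponentsWithStats(d); print([(s[4],x.round().tolist()) for s,x in zip(st[1:],ce[1:]) if s[4]>8]); print(read_time_s())
E
```

```text
0.03 [ 1.   0.3 -1.1] [ 0.4744 -0.2305  0.101 ]
0.006 [ 0.1  0.1 -0.9] [ 0.4734 -0.23    0.0756]
0.001 [-0.2  1.  -1. ] [ 0.4734 -0.2302  0.0709]
-0.001 [-5.5  2.5 11.9]
scoop [ 0.55042709 -0.27173001 -0.45264244] 0.06230873425977024
[(np.int32(38), [293.0, 141.0]), (np.int32(13), [297.0, 145.0]), (np.int32(57), [266.0, 169.0]), (np.int32(78), [275.0, 178.0]), (np.int32(107), [329.0, 172.0]), (np.int32(107), [270.0, 175.0]), (np.int32(23), [399.0, 180.0]), (np.int32(136), [398.0, 189.0]), (np.int32(7), [327.0, 182.0]), (np.int32(98), [325.0, 191.0]), (np.int32(31), [327.0, 186.0]), (np.int32(80), [265.0, 196.0]), (np.int32(343), [294.0, 205.0]), (np.int32(8), [316.0, 207.0]), (np.int32(42), [314.0, 215.0]), (np.int32(7), [535.0, 258.0]), (np.int32(14), [573.0, 271.0]), (np.int32(18), [497.0, 274.0]), (np.int32(6), [504.0, 274.0]), (np.int32(14), [561.0, 280.0]), (np.int32(36), [548.0, 285.0]), (np.int32(17), [561.0, 286.0]), (np.int32(8), [556.0, 288.0]), (np.int32(76), [544.0, 297.0]), (np.int32(11), [562.0, 298.0])]
[]
[(np.int32(15), [463.0, 119.0]), (np.int32(10), [458.0, 116.0]), (np.int32(11), [309.0, 197.0]), (np.int32(57), [344.0, 201.0]), (np.int32(159), [305.0, 214.0]), (np.int32(660), [272.0, 228.0]), (np.int32(867), [319.0, 236.0]), (np.int32(21), [261.0, 234.0]), (np.int32(28), [289.0, 234.0]), (np.int32(190), [289.0, 257.0]), (np.int32(13), [264.0, 266.0])]
41.6167
```

```bash
python3 -c "
from bench import *
print(sign_off())"
```

```text
the job is handed in; nothing more can be done
None
```

I handed the job in at about 42 s: the turntable is clicked in with the open bottle under the funnel, the scoop is empty and flat on the bench where it started, and nothing else moved in the before/after pictures. The pan and funnel spout were clear and balls showed in the bottle, but I couldn't count all six; clicking in took about 17 N at the post, not the listed 4 N.

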